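Check two balance-foot castings for their boss

ROBOT

A 7-joint arm with a two-finger parallel gripper is mounted at the origin on the work surface. World frame = base frame: x ahead of the robot, y to its left, z up, the work surface at z = 0. Lengths are in m, angles in rad, forces in N, time in s.
With the tool pointing down it reaches from about 0.4 to 0.85 m from the base axis. Payload 10.4 kg.
Tool frame: the origin (TCP) lies at the very end of the fingers, on their centre line; the grasp point (between the pads) lies 19 mm behind it; z points along the fingers, y is the direction in which the jaws open and shut (so a half turn about z gives the same grasp; the last joint's range is limited). The gripper opens to 85 mm and grips with 20 to 120 N. Pads are 22 mm wide; open, the fingers measure 114 mm over their backs; the gripper's body (76 mm by 85 mm) begins 54 mm behind the grasp point. The pads swing forward as they close: fully open they stand 13 mm farther back than shut.
Start: joints at [1.13, 0.332, -0.065, 1.46, 0.022, 1.35, -0.088], TCP at [0.254, -0.571, 0.231] pointing down, gripper open.
Joint ranges: [-2.6, 2.6], [-0.5, 2.12], [-1.47, 1.34], [0.16, 2.42], [-1.27, 4.41], [0.06, 2.06], [-2.6, 2.6]. Speed limits (rad/s): [2.22, 2.22, 2.79, 2.79, 3.14, 3.14, 3.14].

INTERFACE

Orientations are given as a unit quaternion [x, y, z, w].
In Python, from workcell import get_obs, camera, camera_info, hand_in gives the robot as it stands.
- The arm moves only by the tool move_arm, never from a script. Its argument "moves" is a list of rows, each a list of 3 entries, a list of its own where there are three numbers: the shift along the tool's x, y, z in units of 25 mm (1.0 is 25 mm), then the turn, a rotation vector about the tool's x, y, z in degrees, then the opening, from 0 (shut) to 1 (fully open). A call has 1 to 5 rows; each row shifts and turns the commanded pose from where the row before left it, along the tool's axes as they then stand; what a row does not reach is not made up. A row lasts 1/8 s, in which the tool goes at most 62.5 mm and 10.7 degrees, less where a joint would pass 70% of its speed; a pose out of reach is approached as far as the arm can. A call is refused whole if a number of a shift passes 1 or a number of a turn 10.7, either way. A call with a gripper value outside its range is refused whole. The fingers move at their own pace and stop on an object; "squeeze" is the grip in N (left out, the last holds). Time passes only in rows, so rows that do not move let the fingers close. It gives the time, the measured TCP pose, the force and the opening at its end, in the units of the state.
- get_obs(): the state, without advancing time (a new reading comes with each control period).
- camera(name): name is "scene" or "top" or "wrist"; returns the picture (420x560x3 uint8, red, green, blue); there is no depth.
- camera_info(name): a dict with "fx", "fy", "cx", "cy" (pixels), "D" ([k1, k2, p1, p2, k3] as OpenCV has them; the pictures are not rectified), "origin" and "rotation" of the camera in the world. Camera axes: x right, y down, z forward; pixel columns grow to the right and rows downward; lengths in m; the calibration is good to about 2 mm. A picture is of the moment at which its call begins: read the wrist's pose just before it. camera_info takes no time and is no camera call; for the wrist camera it gives the pose at the moment of the call.
- hand_in(): hands the job in, once; it reports no verdict.
The state is a dict: "clock": time; "joint_pos": joint angles; "joint_velocities": joint speeds; "tau": joint torques, N m; "position": TCP position; "ee_rot": TCP orientation; "ft_force": force on the tool from outside, world axes, zero at the start; "torque": the same for the moment, N m; "grip_width": opening from 0.0 (shut) to 1.0 (fully open).
Only numpy, scipy, OpenCV 4.12 (cv2) and the standard library are available. Lean on these libraries where they do the work, as an engineer would, in place of code of your own. Each camera call takes 0.05 s, during which the arm holds its last target. There are 200 camera calls.

TASK

First lay both blue foot castings down on the bench on their sides, each with its underside facing the far edge of the bench (away from the robot), so that you can look into the recess underneath. Then put the casting whose recess is empty (no brass boss) into the yellow basket, and leave the good one lying on its side on the bench with its underside still facing the far edge.

Things in the scene. Friction and masses are not known exactly. Their poses are not given: they have to be found in the camera images.
- casting_full: Blue square foot casting, 52 x 52 x 66 mm tall, 0.28 kg, upright at the start. Origin at the block's centre, 33 mm above the underside; z out of the top (steel ring round a dark hole). Sides flat. The underside (-z) has a recess 42 x 42 x 14 mm; here a brass boss, 24 mm across, stands in it: the good one. x axis starts within 0.4 rad of world +x. Tipped past 38 degrees it falls on its side.
- casting_blank: The reject: the same blue block in every way (52 x 52 x 66 mm, origin at the centre, z out of the top, x axis near world +x at the start), but the recess in its underside is empty. From above the two blue castings look alike, and which of them stands to the left varies. A grey casting farther off is not part of the job.
- yellow_basket: Yellow open basket fixed to the bench, 180 mm (its x) by 200 mm (its y) outside, 55 mm high, walls and floor 5 mm, rim standing out 6 mm. Origin at the centre of its underside, z up; turned up to 0.25 rad. It stands left or right of the castings; a white basket of the same shape, not for use, is on the other side.
- far_side (a point): A fixed point on the bench top, straight ahead of the robot at the far side of the work area (beyond the castings). Its x axis points level and straight away from the robot, across the far edge of the bench: the way the -z axis of a casting laid on its side should point, give or take 40 degrees.
Things that resemble listed ones, but are neither listed nor needed, are in the scene too. What is shaped like the casting_blank but green is not meant.

How it is judged:
By the outcome, as a careful person would: the job done as asked, in the order asked, and still so for the second after the job is handed in, with the robot touching nothing.
It also fails if it takes over 56 s, if anything falls off the work surface, if the arm or the gripper's body presses on something with over 40 N, if the wrist force passes 120 N, or if a joint passes its speed limit or range.

## Working session

There is one attempt and no reset: what is moved stays moved. The work goes in short steps, Python scripts to look and compute and a tool call to move; the robot and the scene stay as the last step left them, time stands still between calls to the robot, and variables do not carry over. Pictures are saved under pics/ and viewed, about 8 in all and at most 12, crops included, and the job is handed in when it is done.

Besides the shell and the picture viewer there is one more tool, called after "Call:" as a command line: name --argument value ..., lists and objects as JSON in quotes. move_arm: Moves the arm, as the interface text tells. Its arguments: {"type":"object","properties":{"moves":{"type":"array","items":{"type":"array"}},"squeeze":{"type":"number"}},"required":["moves"]}

```bash
ls; mkdir -p pics; python3 - <<'E'
from workcell import *
import cv2,numpy as np
o=get_obs();print(o)
a=camera("top");b=camera("scene")
for n in("top","scene","wrist"):
    i=camera_info(n);print(n,i)
cv2.imwrite("pics/top0.png",a[:,:,::-1]);cv2.imwrite("pics/scene0.png",b[:,:,::-1])
E
```

```text
pics
{'clock': 0.0, 'joint_pos': array([ 1.13041038,  0.3328645 , -0.06469619,  1.46096292,  0.02161077,
        1.34988792, -0.08846911]), 'joint_velocities': array([-8.29329217e-04,  9.76733751e-04, -1.59357463e-04,  1.69941459e-03,
        2.69954426e-04,  6.55625268e-05,  5.16028301e-04]), 'tau': array([-3.40779916e-04, -6.25441432e+01,  4.87522886e-02, -3.91578484e+01,
        1.61104876e-02,  1.01310544e-02,  3.67113785e-05]), 'position': array([ 0.25342097, -0.57089993,  0.23051022]), 'ee_rot': array([ 9.78255537e-01,  2.07402012e-01, -1.86141998e-04, -6.88689332e-04]), 'ft_force': array([0.45244487, 0.30934804, 0.0730533 ]), 'torque': array([0.01669184, 0.03059362, 0.02584107]), 'grip_width': 1.0004973704978537}
top {'fx': 457.59407722104737, 'fy': 457.59407722104737, 'cx': 279.3035438002459, 'cy': 216.6814452050117, 'D': array([-0.08567836,  0.        ,  0.        ,  0.        ,  0.        ]), 'origin': array([0.43077404, 0.00443722, 1.12258137]), 'rotation': array([-0.70459909,  0.70660385, -0.05255324,  0.03859106])}
scene {'fx': 523.2251288807242, 'fy': 523.2251288807242, 'cx': 279.0655601216526, 'cy': 213.0178965371274, 'D': array([-0.04936376,  0.        ,  0.        ,  0.        ,  0.        ]), 'origin': array([ 0.85602081, -0.51729276,  0.98649569]), 'rotation': array([ 0.93542526,  0.21509441, -0.06862412, -0.27203805])}
wrist {'fx': 324.0524233596535, 'fy': 324.0524233596535, 'cx': 275.61132807668537, 'cy': 207.48857628963987, 'D': array([-0.02663336,  0.        ,  0.        ,  0.        ,  0.        ]), 'origin': array([ 0.31992315, -0.54202693,  0.3734297 ]), 'rotation': array([ 0.82975346, -0.53924403, -0.07871862,  0.12053398])}
```

View pics/top0.png

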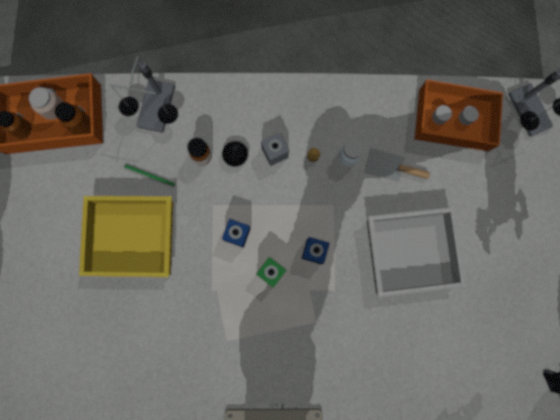

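View pics/scene0.png

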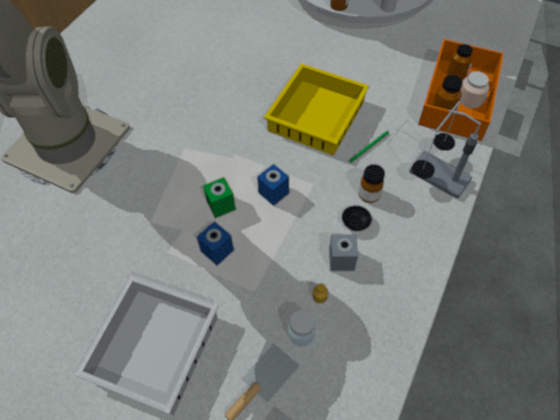

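The top view shows blue castings at (236,232) and (316,250). The yellow basket is on the left at (127,237) and the white one at (413,252). Lookalikes are the green block at (271,271) and the grey casting at (275,148). I choose the two blue ones and will check them in a crop.

```bash
cat > h.py <<'E'
from workcell import *
import cv2,numpy as np
from scipy.spatial.transform import Rotation as R
def cast(info,pts,z):
    K=np.array([[info['fx'],0,info['cx']],[0,info['fy'],info['cy']],[0,0,1]])
    u=cv2.undistortPoints(np.array(pts,float).reshape(-1,1,2),K,info['D']).reshape(-1,2)
    d=R.from_quat(info['rotation']).apply(np.c_[u,np.ones(len(u))])
    o=info['origin'];return o+d*((z-o[2])/d[:,2])[:,None]
def shift(target,q=None,p=None):
    "tool-frame shift in 25 mm units from present pose"
    s=get_obs();q=s['ee_rot'] if q is None else q;p=s['position'] if p is None else p
    return R.from_quat(q).inv().apply(np.array(target)-p)/0.025
E
python3 - <<'E'
from h import *
a=cv2.imread("pics/top0.png");i=camera_info("top")
hsv=cv2.cvtColor(a,cv2.COLOR_BGR2HSV)
for n,lo,hi,z in(("blue",(100,100,40),(130,255,255),.066),("green",(50,120,40),(80,255,255),.066),("yellow",(22,120,40),(35,255,255),.055)):
    m=cv2.inRange(hsv,lo,hi)
    for c in cv2.findContours(m,0,2)[0]:
        if cv2.contourArea(c)<200: continue
        r=cv2.minAreaRect(c);P=cast(i,cv2.boxPoints(r),z)
        e=P[1]-P[0];print(n,np.round(r[0]),cv2.contourArea(c),P.mean(0).round(3),"ang",round(np.degrees(np.arctan2(e[1],e[0])),1),P[:,:2].round(3).tolist())
        if n=="blue":
            x,y,w,hh=cv2.boundingRect(c);sub=hsv[y:y+hh,x:x+w];fm=np.zeros(m.shape,np.uint8);cv2.drawContours(fm,[c],-1,255,-1)
            ys,xs=np.nonzero(fm&~m)
            print(" hole centre",cast(i,[[xs.mean(),ys.mean()]],.066).round(3))
c=cv2.resize(a[190:300,190:350],(800,550),interpolation=cv2.INTER_CUBIC);cv2.imwrite("pics/c1.png",np.clip(c*1.6,0,255).astype(np.uint8))
s=get_obs();print(R.from_quat(s['ee_rot']).as_matrix().round(3))
E
```

```text
blue [315. 250.] 422.5 [ 0.489 -0.1    0.066] ang -16.5 [[0.472, -0.069], [0.52, -0.083], [0.506, -0.131], [0.459, -0.116]]
 hole centre [[ 0.491 -0.102  0.066]]
blue [236. 232.] 429.5 [0.531 0.084 0.066] ang -19.0 [[0.516, 0.116], [0.563, 0.1], [0.546, 0.052], [0.499, 0.069]]
 hole centre [[0.533 0.086 0.066]]
green [271. 272.] 385.0 [0.44  0.004 0.066] ang -37.7 [[0.436, 0.037], [0.473, 0.008], [0.445, -0.029], [0.408, -0.001]]
yellow [126. 236.] 6963.5 [0.526 0.344 0.055] ang 2.0 [[0.433, 0.45], [0.622, 0.457], [0.618, 0.237], [0.43, 0.235]]
[[ 0.914  0.406 -0.001]
 [ 0.406 -0.914  0.001]
 [-0.    -0.001 -1.   ]]
```

View pics/c1.png

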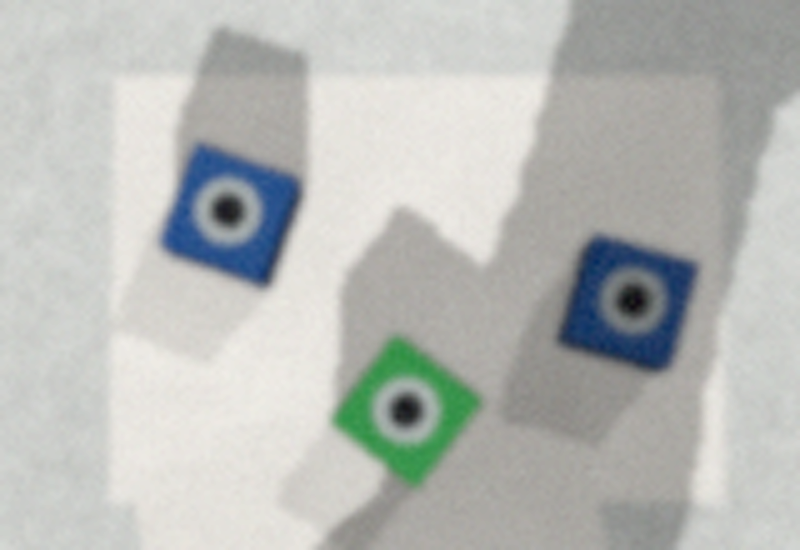

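The crop confirms the picks: two blue castings with ring and hole, the left at crop (230,210) and the right at (632,300). Both are yawed about -17°, and the green decoy sits between them. I'll take the right one first and approach to about 0.13 m.

Call:
move_arm --moves '[[[1,-0.82,0.25],[0,0,0],1],[[1,-0.82,0.25],[0,0,0],1],[[1,-0.82,0.25],[0,0,0],1],[[1,-0.82,0.25],[0,0,0],1],[[1,-0.82,0.25],[0,0,0],1]]'

```text
clock: 0.72
position: [0.3265, -0.4257, 0.1996]
ee_rot: [0.978, 0.207, -0.0, -0.0]
ft_force: [0.8, 0.3, 0.5]
grip_width: 1.0
```

Call:
move_arm --moves '[[[1,-0.82,0.25],[0,0,0],1],[[1,-0.82,0.25],[0,0,0],1],[[1,-0.82,0.25],[0,0,0],1],[[1,-0.82,0.25],[0,0,0],1],[[1,-0.82,0.25],[0,0,0],1]]'

```text
clock: 1.35
position: [0.3991, -0.2813, 0.1684]
ee_rot: [0.978, 0.207, -0.0, -0.0]
ft_force: [-0.2, 0.3, 0.2]
grip_width: 0.999
```

Call:
move_arm --moves '[[[1,-0.82,0.25],[0,0,0],1],[[1,-0.82,0.25],[0,0,0],1],[[1,-0.82,0.25],[0,0,0],1],[[1,-0.82,0.25],[0,0,0],1],[[1,-0.82,0.25],[0,0,0],1]]'

```text
clock: 1.98
position: [0.4717, -0.1371, 0.1372]
ee_rot: [0.978, 0.207, -0.0, -0.0]
ft_force: [-0.3, -0.5, -0.5]
grip_width: 0.997
```

Call:
move_arm --moves '[[[1,-0.82,0.25],[0,0,0],1],[[0,0,0],[0,0,10],1],[[0,0,0],[0,0,10],1],[[0,0,0],[0,0,10],1],[[0,0,0],[0,0,10],1]]'

```text
clock: 2.6
position: [0.4859, -0.1091, 0.131]
ee_rot: [0.99, -0.143, -0.0, -0.0]
ft_force: [-0.2, -0.2, 0.1]
grip_width: 0.997
```

```bash
python3 - <<'E'
from h import *
s=get_obs();i=camera_info("wrist");a=camera("wrist");cv2.imwrite("pics/w1.png",a[:,:,::-1])
print(s['clock'],s['position'].round(4),R.from_quat(s['ee_rot']).as_matrix().round(3),s['joint_pos'].round(2))
hsv=cv2.cvtColor(a,cv2.COLOR_RGB2HSV);m=cv2.inRange(hsv,(100,100,40),(130,255,255))
for c in cv2.findContours(m,0,2)[0]:
    if cv2.contourArea(c)<300: continue
    fm=np.zeros(m.shape,np.uint8);cv2.drawContours(fm,[c],-1,255,-1)
    ys,xs=np.nonzero(fm&~m);print(len(xs),xs.mean(),ys.mean(),cast(i,[[xs.mean(),ys.mean()]],.066).round(3))
print(shift([.491,-.101,.022]))
E
```

```text
2.6 [ 0.4859 -0.1091  0.131 ] [[ 0.959 -0.282 -0.001]
 [-0.282 -0.959  0.   ]
 [-0.001  0.    -1.   ]] [ 0.5   0.17 -0.4   1.9   0.07  1.09 -1.79]
1 55.0 226.0 [[0.526 0.037 0.066]]
1521 260.00131492439186 221.69362261669954 [[ 0.49  -0.1    0.066]]
[ 0.10543055 -0.37080785  4.36048799]
```

View pics/w1.png

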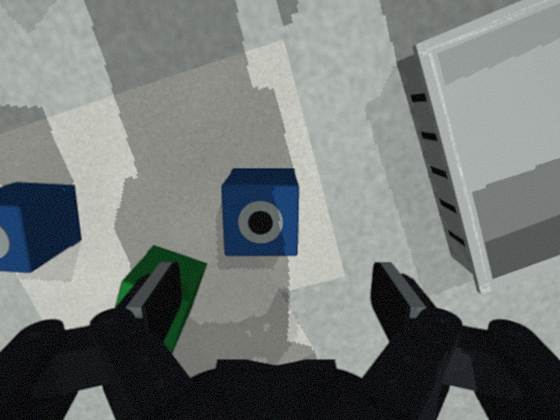

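The wrist view shows the right casting at (260,222), square to the jaws and agreeing with the top view. Next: descend, grip, lift.

Call:
move_arm --moves '[[[0.1,-0.37,0.4],[0,0,0],1],[[0,0,1],[0,0,0],1],[[0,0,1],[0,0,0],1],[[0,0,1],[0,0,0],1],[[0,0,0.95],[0,0,0],1]]' --squeeze 60

```text
clock: 3.28
position: [0.4909, -0.1001, 0.021]
ee_rot: [0.991, -0.137, -0.0, -0.0]
ft_force: [-0.1, -0.1, -0.2]
grip_width: 0.998
```

Call:
move_arm --moves '[[[0,0,0],[0,0,0],0],[[0,0,0],[0,0,0],0],[[0,0,0],[0,0,0],0],[[0,0,0],[0,0,0],0],[[0,0,0],[0,0,0],0]]'

```text
clock: 3.9
position: [0.4916, -0.101, 0.0233]
ee_rot: [0.99, -0.14, 0.001, 0.0]
ft_force: [-1.6, 1.1, 4.9]
grip_width: 0.606
```

Call:
move_arm --moves '[[[0,0,-1],[0,0,0],0],[[1,0,-1],[0,0,-5.5],0],[[1,0,-0.6],[0,0,-5.5],0],[[1,0,0],[0,0,-5],0],[[0,0,0],[0,10.7,0],0]]'

```text
clock: 4.53
position: [0.5683, -0.1138, 0.0856]
ee_rot: [0.996, 0.0, 0.094, -0.002]
ft_force: [0.1, 0.6, -3.9]
grip_width: 0.602
```

Call:
move_arm --moves '[[[0,0,0],[0,10.7,0],0],[[0,0,0],[0,10.7,0],0],[[0,0,0],[0,10.7,0],0],[[0,0,0],[0,10.7,0],0],[[0,0,0],[0,10.7,0],0]]'

```text
clock: 5.15
position: [0.5676, -0.0881, 0.0844]
ee_rot: [0.938, 0.02, 0.344, -0.048]
ft_force: [-0.5, 0.7, -4.3]
grip_width: 0.598
```

```bash
python3 - <<'E'
from h import *
s=get_obs();print(s)
T=R.from_quat(s['ee_rot']).as_matrix();print(T.round(3))
# casting lowest edge: relative to TCP, bottom face 22.5mm ahead (tcp z .0233-..), robot-side = -tool x
p=s['position']
for dx in(-.026,.026): print("bottom edge",(p+T@[dx,0,.0225]).round(4)," top",(p+T@[dx,0,-.0435]).round(4))
b=camera("scene");cv2.imwrite("pics/s1.png",cv2.resize(b[100:340,100:420,::-1],(800,600)))
E
```

```text
{'clock': 5.15, 'joint_pos': array([ 1.20011252,  0.18670958, -0.99991653,  2.27850206, -0.83724334,
        0.15400027, -0.47321722]), 'joint_velocities': array([ 1.55850572,  0.39283272, -1.42342564,  0.1616855 , -1.44181707,
       -0.29663183,  1.82958163]), 'tau': array([-12.70554006, -34.06574607,   0.39211093, -34.19634819,
         1.98965795,  -1.09577883,  -3.52600135]), 'position': array([ 0.56762076, -0.0881238 ,  0.08440596]), 'ee_rot': array([ 0.93752607,  0.02033592,  0.34393386, -0.04838202]), 'ft_force': array([-0.4645286 ,  0.73423063, -4.26554193]), 'torque': array([-0.18845486,  1.1077126 , -0.01004947]), 'grip_width': 0.5982749874868077}
[[ 0.763  0.071  0.643]
 [ 0.005 -0.994  0.105]
 [ 0.647 -0.077 -0.759]]
bottom edge [ 0.5623 -0.0859  0.0505]  top [ 0.5198 -0.0928  0.1006]
bottom edge [ 0.6019 -0.0856  0.0842]  top [ 0.5595 -0.0926  0.1342]
```

View pics/s1.png

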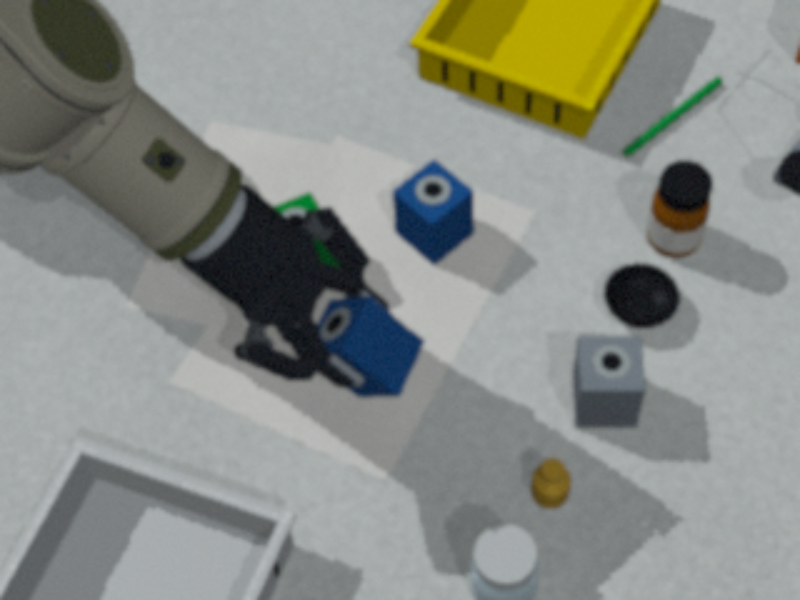

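It is held firmly. The tilt stopped at about 41° because the arm neared its joint-6 limit, so I'll move farther out while tilting more.

Call:
move_arm --moves '[[[0.6,0,0.5],[0,0,0],0],[[0.6,0,0.5],[0,5,0],0],[[0.5,0,0.6],[0,6,0],0],[[0,0,0],[0,8,0],0],[[0,0,0],[0,8,0],0]]'

```text
clock: 5.82
position: [0.5964, -0.1042, 0.1286]
ee_rot: [0.898, 0.027, 0.43, -0.084]
ft_force: [-0.2, -0.6, -5.0]
grip_width: 0.601
```

```bash
cat >> h.py <<'E'
def held():
    s=get_obs();T=R.from_quat(s['ee_rot']).as_matrix();p=s['position']
    print(s['clock'],p.round(3),"J",s['joint_pos'].round(2),"V",s['joint_velocities'].round(2),"tilt",np.degrees(np.arccos(-T[2,2])).round(1));print(T.round(3))
    for dx in(-.026,.026): print("bottom edge",(p+T@[dx,0,.0225]).round(4)," top",(p+T@[dx,0,-.0435]).round(4))
E
python3 -c "from h import *;held()"
```

```text
5.825 [ 0.596 -0.104  0.129] J [ 1.65  0.46 -1.4   2.27 -1.25  0.07  0.17] V [ 1.56  0.78 -1.19  0.16 -0.17 -0.03  0.96] tilt 52.0
[[ 0.628  0.121  0.768]
 [-0.023 -0.984  0.174]
 [ 0.777 -0.127 -0.616]]
bottom edge [ 0.5974 -0.0997  0.0946]  top [ 0.5467 -0.1111  0.1352]
bottom edge [ 0.6301 -0.1009  0.135 ]  top [ 0.5794 -0.1123  0.1756]
```

Call:
move_arm --moves '[[[-0.2,0.2,1],[0,0,0],0],[[-0.2,0.2,1],[0,0,0],0],[[-0.2,0.2,1],[0,0,0],0]]'

```text
clock: 6.2
position: [0.6454, -0.1209, 0.0859]
ee_rot: [0.905, 0.032, 0.414, -0.094]
ft_force: [0.0, -0.5, -2.4]
grip_width: 0.604
```

```bash
python3 -c "from h import *;held()"
```

```text
6.2 [ 0.645 -0.121  0.086] J [ 1.33  0.55 -1.1   2.14 -1.26  0.07  0.23] V [-0.74  0.29  0.68 -0.34  0.   -0.    0.13] tilt 50.2
[[ 0.656  0.136  0.743]
 [-0.019 -0.98   0.197]
 [ 0.755 -0.143 -0.64 ]]
bottom edge [ 0.6451 -0.116   0.0519]  top [ 0.5961 -0.129   0.0942]
bottom edge [ 0.6792 -0.117   0.0912]  top [ 0.6302 -0.13    0.1334]
```

Call:
move_arm --moves '[[[-0.35,0.1,0.6],[0,0,-5.4],0],[[-0.35,0.1,0.6],[0,0,-5.4],0],[[-0.3,0.1,0.4],[0,0,0],0]]'

```text
clock: 6.58
position: [0.6613, -0.1295, 0.0515]
ee_rot: [0.901, 0.123, 0.412, -0.064]
ft_force: [-0.6, 0.1, -3.1]
grip_width: 0.604
```

```bash
python3 -c "from h import *;held()"
```

```text
6.575 [ 0.661 -0.13   0.052] J [ 1.24  0.64 -1.    2.08 -1.26  0.07  0.47] V [-0.12  0.2   0.16 -0.11 -0.01  0.    0.11] tilt 49.2
[[ 0.631  0.274  0.726]
 [ 0.169 -0.962  0.216]
 [ 0.757 -0.013 -0.653]]
bottom edge [ 0.6612 -0.1291  0.0171]  top [ 0.6133 -0.1433  0.0602]
bottom edge [ 0.694  -0.1203  0.0565]  top [ 0.6461 -0.1345  0.0996]
```

Call:
move_arm --moves '[[[-0.44,0,0.38],[0,0,0],0],[[0,0,0],[0,0,0],0]]'

```text
clock: 6.82
position: [0.6612, -0.1327, 0.0405]
ee_rot: [0.902, 0.124, 0.409, -0.067]
ft_force: [-0.2, -0.4, -3.3]
grip_width: 0.6
```

```bash
python3 -c "from h import *;held();print(get_obs()['ft_force'])"
```

```text
6.825 [ 0.661 -0.133  0.041] J [ 1.24  0.67 -0.98  2.07 -1.27  0.07  0.5 ] V [ 0.01 -0.02 -0.03  0.   -0.    0.01 -0.  ] tilt 49.0
[[ 0.634  0.278  0.721]
 [ 0.168 -0.96   0.222]
 [ 0.754 -0.02  -0.656]]
bottom edge [ 0.6609 -0.1321  0.0061]  top [ 0.6133 -0.1467  0.0494]
bottom edge [ 0.6939 -0.1233  0.0454]  top [ 0.6463 -0.138   0.0887]
[-0.1839392  -0.4123623  -3.27741168]
```

Call:
move_arm --moves '[[[-0.2,0,0.15],[0,0,0],0],[[0,0,0],[0,0,0],1],[[0,0,0],[0,0,0],1],[[0,0,0],[0,0,0],1],[[0,0,0],[0,0,0],1]]'

```text
clock: 7.45
position: [0.6615, -0.1337, 0.037]
ee_rot: [0.901, 0.125, 0.409, -0.068]
ft_force: [-0.8, -0.9, -0.5]
grip_width: 0.999
```

```bash
python3 - <<'E'
from h import *
held();b=camera("scene");cv2.imwrite("pics/s2.png",cv2.resize(b[140:350,200:480,::-1],(800,600),interpolation=cv2.INTER_CUBIC))
E
```

```text
7.45 [ 0.661 -0.134  0.037] J [ 1.24  0.68 -0.98  2.07 -1.27  0.07  0.51] V [-0.  0.  0.  0. -0. -0. -0.] tilt 49.0
[[ 0.634  0.281  0.72 ]
 [ 0.171 -0.959  0.224]
 [ 0.754 -0.019 -0.657]]
bottom edge [ 0.6612 -0.1331  0.0026]  top [ 0.6137 -0.1479  0.046 ]
bottom edge [ 0.6942 -0.1242  0.0418]  top [ 0.6466 -0.139   0.0852]
```

View pics/s2.png

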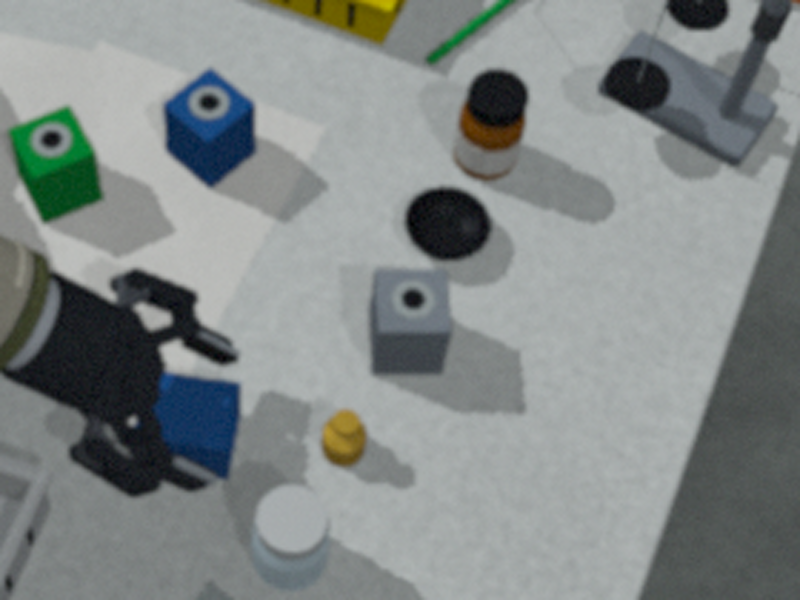

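The right casting now lies on its side with the underside facing far, seen at crop (200,425) between the open fingers. Next: retreat, straighten up.

Call:
move_arm --moves '[[[0,0,-1],[0,0,0],1],[[0,0,-1],[0,0,0],1],[[0,0,-1],[0,0,0],1],[[0,0,-1],[0,-5,0],1],[[0,0,-1],[0,-10,0],1]]'

```text
clock: 8.12
position: [0.5828, -0.1548, 0.1087]
ee_rot: [0.932, 0.135, 0.329, -0.063]
ft_force: [1.3, 0.3, -1.1]
grip_width: 1.002
```

Call:
move_arm --moves '[[[0,-0.5,0],[0,-10,0],1],[[0,-1,0],[0,-10,0],1],[[0,-1,0],[0,-10,0],1],[[0,-1,0],[0,-4,0],1],[[0,-1,0],[0,0,0],1]]'

```text
clock: 8.75
position: [0.5543, -0.0479, 0.1112]
ee_rot: [0.981, 0.157, 0.104, -0.042]
ft_force: [-0.6, 0.5, 0.1]
grip_width: 0.997
```

```bash
python3 -c "
from h import *
held();print(shift([.533,.086,.12]))"
```

```text
8.75 [ 0.554 -0.048  0.111] J [ 0.48  0.2  -0.43  1.93 -0.06  0.85 -1.15] V [-0.17 -0.23 -0.13  0.27 -0.03 -0.1  -0.31] tilt 12.9
[[ 0.929  0.317  0.19 ]
 [ 0.3   -0.947  0.116]
 [ 0.217 -0.05  -0.975]]
bottom edge [ 0.5344 -0.0531  0.0837]  top [ 0.5219 -0.0607  0.148 ]
bottom edge [ 0.5827 -0.0375  0.0949]  top [ 0.5702 -0.0452  0.1593]
[ 0.89084145 -5.3605643   0.11509975]
```

Call:
move_arm --moves '[[[0.2,-1,-0.2],[-1.4,-6.3,0],1],[[0.2,-1,-0.2],[-1.4,-6.3,0],1],[[0.2,-1,0],[0,0,0],1],[[0.2,-1,0],[0,0,0],1],[[0,-1,0],[0,0,0],1]]'

```text
clock: 9.38
position: [0.5318, 0.075, 0.1242]
ee_rot: [0.988, 0.157, -0.001, -0.001]
ft_force: [-0.2, 0.1, 0.1]
grip_width: 1.004
```

Call:
move_arm --moves '[[[0,0,0],[0,0,9],1],[[0,0,0],[0,0,9],1],[[0,0,0],[0,0,9],1],[[0,0,0],[0,0,9],1],[[0,0,0],[0,0,0],1]]'

```text
clock: 10.0
position: [0.5319, 0.074, 0.1242]
ee_rot: [0.988, -0.155, -0.001, -0.001]
ft_force: [-1.0, -0.3, 0.5]
grip_width: 1.006
```

```bash
python3 - <<'E'
from h import *
held();print(shift([.533,.086,.022]))
i=camera_info("wrist");a=camera("wrist");cv2.imwrite("pics/w2.png",a[:,:,::-1])
hsv=cv2.cvtColor(a,cv2.COLOR_RGB2HSV);m=cv2.inRange(hsv,(100,100,40),(130,255,255))
for c in cv2.findContours(m,0,2)[0]:
    if cv2.contourArea(c)<300: continue
    fm=np.zeros(m.shape,np.uint8);cv2.drawContours(fm,[c],-1,255,-1)
    ys,xs=np.nonzero(fm&~m);P=cast(i,[[xs.mean(),ys.mean()]],.066)[0];print(len(xs),xs.mean(),ys.mean(),P.round(3),shift([P[0],P[1],.022]))
    r=cv2.minAreaRect(c);print(r)
E
```

```text
10.0 [0.532 0.074 0.124] J [ 0.14  0.26 -0.41  1.81  0.11  1.1  -2.19] V [ 0.01  0.   -0.01 -0.    0.    0.    0.09] tilt 0.1
[[ 0.952 -0.307 -0.002]
 [-0.307 -0.952  0.001]
 [-0.002 -0.001 -1.   ]]
bottom edge [0.5071 0.082  0.1018]  top [0.5073 0.0819 0.1678]
bottom edge [0.5566 0.0661 0.1017]  top [0.5568 0.066  0.1677]
[-0.09582325 -0.46555638  4.09007262]
1575 255.55492063492065 232.97142857142856 [0.531 0.088 0.066] [-0.17914436 -0.5167804   4.09027371]
((255.58395385742188, 221.39418029785156), (78.07959747314453, 90.50749206542969), 1.5481576919555664)
0 nan nan [nan nan nan] [nan nan nan]
((520.0, 25.0), (50.0, 78.0), 90.0)<stdin>:8: RuntimeWarning: Mean of empty slice.
  ret = ret.dtype.type(ret / rcount)
```

Call:
move_arm --moves '[[[-0.14,-0.5,0.1],[0,0,0],1],[[0,0,1],[0,0,0],1],[[0,0,1],[0,0,0],1],[[0,0,1],[0,0,0],1],[[0,0,0.98],[0,0,0],1]]'

```text
clock: 10.68
position: [0.5322, 0.0881, 0.0214]
ee_rot: [0.988, -0.154, -0.001, -0.001]
ft_force: [0.7, 0.6, -0.1]
grip_width: 1.003
```

Call:
move_arm --moves '[[[0,0,0],[0,0,0],0],[[0,0,0],[0,0,0],0],[[0,0,0],[0,0,0],0],[[0,0,0],[0,0,0],0],[[0,0,0],[0,0,0],0]]'

```text
clock: 11.3
position: [0.5331, 0.0874, 0.0233]
ee_rot: [0.988, -0.156, -0.0, -0.001]
ft_force: [-1.0, 1.3, 6.6]
grip_width: 0.603
```

Call:
move_arm --moves '[[[0,0,-1],[0,0,0],0],[[0.5,0,-1],[0,0,-6],0],[[1,0,-1],[0,0,-6],0],[[1,0,-1],[0,0,-6],0],[[1,0,0],[0,8,0],0]]'

```text
clock: 11.92
position: [0.6218, 0.0745, 0.1238]
ee_rot: [0.997, 0.0, 0.071, -0.001]
ft_force: [0.3, 0.5, -4.4]
grip_width: 0.604
```

```bash
python3 - <<'E'
from h import *
held()
i=camera_info("top");print(cast(i,[[275,148],[313,155],[235,153],[198,148],[350,155]],.05).round(3))
E
```

```text
11.925 [0.622 0.074 0.124] J [ 0.16  0.35 -0.44  1.7   0.22  0.99 -1.92] V [ 0.01 -0.37  0.01  0.62  0.29 -1.35 -0.25] tilt 8.2
[[ 0.99   0.001  0.142]
 [ 0.001 -1.     0.002]
 [ 0.142 -0.002 -0.99 ]]
bottom edge [0.5992 0.0745 0.0979]  top [0.5899 0.0744 0.1632]
bottom edge [0.6507 0.0745 0.1052]  top [0.6414 0.0744 0.1706]
[[ 0.737 -0.007  0.05 ]
 [ 0.72  -0.099  0.05 ]
 [ 0.725  0.089  0.05 ]
 [ 0.737  0.179  0.05 ]
 [ 0.72  -0.189  0.05 ]]
```

Call:
move_arm --moves '[[[0.3,0,0],[0,10,0],0],[[0.3,0,0],[0,10,0],0],[[0.3,0,0.1],[0,10,0],0],[[0.2,0,0.2],[0,10,0],0],[[0,0,0],[0,10,0],0]]'

```text
clock: 12.55
position: [0.6417, 0.0649, 0.1042]
ee_rot: [0.948, -0.003, 0.318, 0.012]
ft_force: [0.4, 0.5, -3.2]
grip_width: 0.603
```

```bash
python3 -c "from h import *;held()"
```

```text
12.55 [0.642 0.065 0.104] J [-0.34  0.16  0.07  2.14  0.67  0.28 -2.44] V [-1.56  0.07  1.63  0.17  0.11 -0.31 -0.23] tilt 37.1
[[ 0.798 -0.014  0.602]
 [ 0.001 -1.    -0.025]
 [ 0.603  0.021 -0.798]]
bottom edge [0.6345 0.0643 0.0706]  top [0.5947 0.066  0.1232]
bottom edge [0.676  0.0644 0.1019]  top [0.6362 0.0661 0.1546]
```

Call:
move_arm --moves '[[[0,0,0],[0,6,-4],0],[[0,0,0],[0,6,-4],0],[[0,0,0],[0,6,-4],0]]'

```text
clock: 12.92
position: [0.6443, 0.0603, 0.0955]
ee_rot: [0.936, 0.028, 0.349, 0.03]
ft_force: [-0.5, 0.6, -3.4]
grip_width: 0.601
```

```bash
python3 -c "from h import *;held()"
```

```text
12.925 [0.644 0.06  0.095] J [-0.92  0.2   0.69  2.21  0.79  0.14 -2.55] V [-1.55  0.11  1.65  0.19  0.36 -0.38 -0.27] tilt 41.0
[[ 0.755  0.031  0.655]
 [ 0.073 -0.997 -0.037]
 [ 0.651  0.076 -0.755]]
bottom edge [0.6394 0.0576 0.0616]  top [0.5962 0.06   0.1114]
bottom edge [0.6787 0.0614 0.0954]  top [0.6354 0.0638 0.1453]
```

Call:
move_arm --moves '[[[0,0,0],[6.5,4,-7.5],0],[[0,0,0],[6.5,6,-7.5],0],[[0,0,0],[0,6,0],0],[[0,0,0],[0,6,0],0]]'

```text
clock: 13.42
position: [0.648, 0.0509, 0.1193]
ee_rot: [0.924, 0.062, 0.376, 0.02]
ft_force: [0.5, -0.6, -2.2]
grip_width: 0.604
```

```bash
python3 -c "from h import *;held()"
```

```text
13.425 [0.648 0.051 0.119] J [-0.91  0.13  0.73  2.24  0.96  0.07 -2.6 ] V [-1.66 -0.25  1.68  0.12  0.13 -0.09 -0.06] tilt 44.2
[[ 0.71   0.1    0.697]
 [ 0.13  -0.991  0.01 ]
 [ 0.692  0.084 -0.717]]
bottom edge [0.6453 0.0477 0.0852]  top [0.5992 0.0471 0.1325]
bottom edge [0.6822 0.0545 0.1212]  top [0.6361 0.0538 0.1685]
```

Call:
move_arm --moves '[[[-0.55,-0.06,0.86],[0,0,-2],0],[[-0.55,-0.06,0.86],[0,2,-2],0],[[-0.3,0,0.45],[0,2,-2],0]]'

```text
clock: 13.8
position: [0.6677, 0.0553, 0.1001]
ee_rot: [0.922, 0.118, 0.366, 0.034]
ft_force: [0.1, 0.1, -3.2]
grip_width: 0.605
```

```bash
python3 -c "from h import *;held()"
```

```text
13.8 [0.668 0.055 0.1  ] J [-0.55  0.2   0.36  2.18  1.09  0.07 -2.6 ] V [ 0.67  0.01 -0.61 -0.09  0.39  0.   -0.  ] tilt 43.2
[[ 0.703  0.193  0.684]
 [ 0.243 -0.97   0.023]
 [ 0.668  0.15  -0.729]]
bottom edge [0.6648 0.0495 0.0663]  top [0.6197 0.0479 0.1144]
bottom edge [0.7014 0.0621 0.101 ]  top [0.6562 0.0606 0.1492]
```

Branch with the elbow to the right runs into joint 7's limit. I'll untilt, turn the heading about +20° left so the elbow swings left as before, and retry.

Call:
move_arm --moves '[[[-0.5,0,-0.5],[0,-10,0],0],[[-0.5,0.4,0],[0,-10,0],0],[[-0.3,0.4,0],[0,-10,0],0],[[0,0.4,0],[0,-10,0],0],[[0,0.4,0],[0,-3,0],0]]'

```text
clock: 14.42
position: [0.6702, 0.0001, 0.0985]
ee_rot: [0.986, 0.089, 0.115, 0.086]
ft_force: [0.3, 0.6, -3.0]
grip_width: 0.604
```

```bash
python3 -c "
from h import *
held();T=R.from_euler('z',22,degrees=True)*R.from_euler('x',180,degrees=True)
print(np.degrees((R.from_quat(get_obs()['ee_rot']).inv()*T).as_rotvec()),shift([.62,.01,.11]))"
```

```text
14.425 [0.67  0.    0.098] J [-0.04  0.38 -0.15  1.72  0.33  0.85 -1.76] V [ 0.09  0.21  0.03 -0.36 -0.14  0.51  0.26] tilt 16.5
[[ 0.958  0.155  0.241]
 [ 0.194 -0.97  -0.149]
 [ 0.211  0.189 -0.959]]
bottom edge [ 0.6507 -0.0083  0.0714]  top [0.6348 0.0015 0.1347]
bottom edge [0.7005 0.0018 0.0824]  top [0.6846 0.0116 0.1457]
[ 12.21132397 -11.07375901 -11.6410874 ] [-1.74788279 -0.60849254 -0.98508947]
```

Call:
move_arm --moves '[[[-0.85,-0.3,-0.5],[6.1,-5.5,-5.8],0],[[-0.85,-0.3,-0.5],[6.1,-5.5,-5.8],0],[[0,0,0],[0,8,0],0],[[0,0,0],[0,10,0],0],[[0,0,0],[0,10,0],0]]'

```text
clock: 15.05
position: [0.6204, 0.0067, 0.1134]
ee_rot: [0.951, 0.185, 0.242, -0.045]
ft_force: [0.8, 1.9, -3.3]
grip_width: 0.6
```

```bash
python3 -c "from h import *;held()"
```

```text
15.05 [0.62  0.007 0.113] J [ 0.35  0.18 -0.36  2.02 -0.24  0.5  -0.99] V [ 0.87 -0.5  -0.49  1.1  -1.58 -1.75  1.66] tilt 28.5
[[ 0.815  0.374  0.443]
 [ 0.331 -0.927  0.175]
 [ 0.477  0.004 -0.879]]
bottom edge [0.6092 0.002  0.0813]  top [ 0.58   -0.0096  0.1393]
bottom edge [0.6516 0.0192 0.106 ]  top [0.6223 0.0076 0.1641]
```

Now the elbow swings left, as wanted.

Call:
move_arm --moves '[[[0.2,0,0.2],[0,8,0],0],[[0.2,0,0.2],[0,8,0],0],[[0.2,0,0.2],[0,8,0],0],[[0.2,0,0.2],[0,8,0],0]]'

```text
clock: 15.55
position: [0.6361, 0.0262, 0.0967]
ee_rot: [0.898, 0.189, 0.386, -0.096]
ft_force: [-0.4, 0.2, -6.2]
grip_width: 0.602
```

```bash
python3 -c "from h import *;held()"
```

```text
15.55 [0.636 0.026 0.097] J [ 1.01  0.37 -0.99  2.17 -1.11  0.14  0.08] V [ 1.56  0.89 -1.58  0.13 -1.12 -0.58  1.85] tilt 46.9
[[ 0.63   0.414  0.657]
 [ 0.265 -0.91   0.319]
 [ 0.73  -0.027 -0.683]]
bottom edge [0.6345 0.0264 0.0624]  top [0.5911 0.0054 0.1075]
bottom edge [0.6673 0.0402 0.1003]  top [0.6239 0.0192 0.1454]
```

Call:
move_arm --moves '[[[-0.3,0.1,0.6],[-2.5,6,2.5],0],[[-0.4,0.1,0.65],[-2.5,4,2.5],0],[[-0.4,0.1,0.6],[0,2,0],0]]'

```text
clock: 15.92
position: [0.6613, -0.017, 0.1029]
ee_rot: [0.881, 0.144, 0.432, -0.125]
ft_force: [-0.1, -0.3, -3.3]
grip_width: 0.6
```

```bash
python3 -c "from h import *;held()"
```

```text
15.925 [ 0.661 -0.017  0.103] J [ 1.27  0.62 -1.19  2.13 -1.27  0.07  0.38] V [ 0.06  0.56  0.06 -0.14 -0.    0.    0.53] tilt 53.5
[[ 0.585  0.362  0.726]
 [ 0.146 -0.927  0.345]
 [ 0.798 -0.096 -0.595]]
bottom edge [ 0.6624 -0.013   0.0687]  top [ 0.6145 -0.0358  0.108 ]
bottom edge [ 0.6929 -0.0054  0.1102]  top [ 0.645  -0.0282  0.1495]
```

Call:
move_arm --moves '[[[-0.5,-0.25,0.4],[0,0,-2],0],[[-0.5,-0.25,0.4],[0,0,-2],0],[[-0.5,-0.2,0.4],[0,0,-2],0],[[-0.4,-0.2,0.3],[0,0,0],0]]'

```text
clock: 16.42
position: [0.6541, -0.0085, 0.0621]
ee_rot: [0.877, 0.202, 0.42, -0.118]
ft_force: [-0.8, 0.5, -2.2]
grip_width: 0.605
```

```bash
python3 -c "from h import *;held()"
```

```text
16.425 [ 0.654 -0.008  0.062] J [ 1.21  0.69 -1.12  2.13 -1.27  0.07  0.54] V [-0.07  0.13  0.1  -0.01  0.    0.    0.09] tilt 51.8
[[ 0.565  0.453  0.689]
 [ 0.255 -0.891  0.376]
 [ 0.785 -0.037 -0.619]]
bottom edge [ 0.6549 -0.0066  0.0278]  top [ 0.6094 -0.0315  0.0686]
bottom edge [0.6843 0.0066 0.0686]  top [ 0.6388 -0.0182  0.1094]
```

Call:
move_arm --moves '[[[-0.42,-0.05,0.3],[0,0,0],0],[[-0.42,-0.05,0.3],[0,0,0],0],[[0,0,0],[0,0,0],0]]'

```text
clock: 16.8
position: [0.6529, -0.012, 0.0423]
ee_rot: [0.878, 0.205, 0.415, -0.123]
ft_force: [0.4, 0.2, -3.6]
grip_width: 0.603
```

```bash
python3 -c "from h import *;held()"
```

```text
16.8 [ 0.653 -0.012  0.042] J [ 1.19  0.73 -1.08  2.12 -1.27  0.07  0.58] V [ 0.   -0.02 -0.02 -0.   -0.    0.01 -0.01] tilt 51.3
[[ 0.572  0.462  0.678]
 [ 0.257 -0.886  0.387]
 [ 0.779 -0.047 -0.625]]
bottom edge [ 0.6533 -0.01    0.008 ]  top [ 0.6085 -0.0355  0.0493]
bottom edge [0.683  0.0034 0.0486]  top [ 0.6382 -0.0221  0.0898]
```

Call:
move_arm --moves '[[[-0.2,0,0.16],[0,0,0],0],[[0,0,0],[0,0,0],1],[[0,0,0],[0,0,0],1],[[0,0,0],[0,0,0],1],[[0,0,0],[0,0,0],1]]'

```text
clock: 17.42
position: [0.6533, -0.0127, 0.0383]
ee_rot: [0.878, 0.206, 0.414, -0.124]
ft_force: [0.5, 1.0, 0.4]
grip_width: 1.001
```

Call:
move_arm --moves '[[[0,0,-1],[0,0,0],1],[[0,0,-1],[0,0,0],1],[[0,0,-1],[0,0,0],1],[[0,0,-1],[0,0,0],1],[[0,0,-1],[0,-8,0],1]]'

```text
clock: 18.05
position: [0.5718, -0.0597, 0.1088]
ee_rot: [0.898, 0.211, 0.369, -0.116]
ft_force: [-0.9, -0.9, -1.5]
grip_width: 0.996
```

```bash
python3 - <<'E'
from h import *
held();a=camera("top");b=camera("scene")
cv2.imwrite("pics/top1.png",a[:,:,::-1])
A=cv2.resize(a[110:310,190:400,::-1],(400,381),interpolation=cv2.INTER_CUBIC);B=cv2.resize(b[180:330,220:350,::-1],(400,461),interpolation=cv2.INTER_CUBIC)
o=np.zeros((461,800,3),np.uint8);o[:381,:400]=A;o[:,400:]=B
cv2.imwrite("pics/both.png",np.clip(o*1.5,0,255).astype(np.uint8))
E
```

```text
18.05 [ 0.572 -0.06   0.109] J [ 1.22  0.25 -0.9   2.19 -1.02  0.48  0.14] V [-1.02 -1.07  1.   -0.27  1.62  0.72 -2.3 ] tilt 45.5
[[ 0.639  0.465  0.613]
 [ 0.294 -0.884  0.365]
 [ 0.711 -0.053 -0.701]]
bottom edge [ 0.569  -0.0591  0.0746]  top [ 0.5286 -0.0832  0.1208]
bottom edge [ 0.6022 -0.0438  0.1116]  top [ 0.5618 -0.0679  0.1578]
```

View pics/both.png

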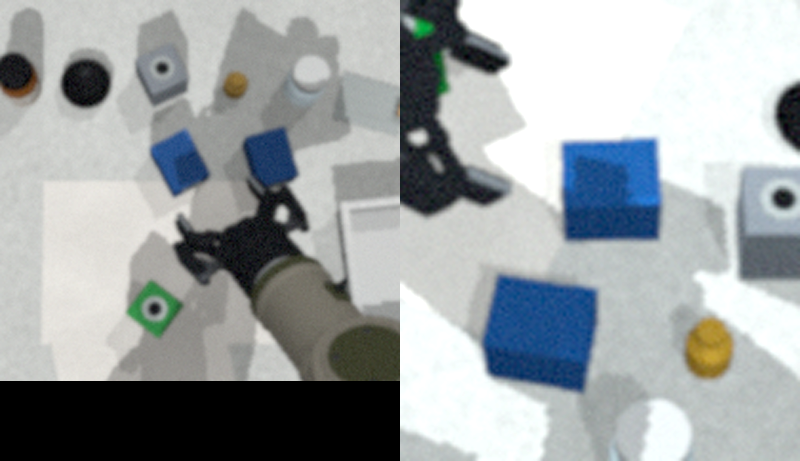

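The crop shows both castings lying with undersides toward far, the left at (180,160) and the right at (270,157) in the left half. Their recesses are edge-on in these cameras, so I'll look back at them with the wrist camera from the far side.

```bash
python3 - <<'E'
from h import *
s=get_obs();i=camera_info("wrist");Q=R.from_quat(s['ee_rot']);C=R.from_quat(i['rotation'])
t=Q.inv().apply(i['origin']-s['position']);Rc=(Q.inv()*C);b=Rc.apply([0,0,1]);print("cam in tool",t.round(3),b.round(3))
down=R.from_euler('x',180,degrees=True)
for th in(0,-20,-30,-40):
    T=down*R.from_euler('y',th,degrees=True)
    bw=T.apply(b);tgt=np.array([.66,-.075,.03]);L=.23
    p=tgt-bw*L-T.apply(t);print(th,p.round(3),"cam",(tgt-bw*L).round(3),"bore",bw.round(2),np.degrees((Q.inv()*T).as_rotvec()).round(1),(Q.inv().apply(p-s['position'])/.025).round(2))
E
```

```text
cam in tool [ 0.073  0.    -0.143] [-0.285  0.     0.959]
0 [ 0.653 -0.075  0.108] cam [ 0.726 -0.075  0.25 ] bore [-0.28 -0.   -0.96] [-13.5 -44.   25.5] [1.64 2.04 1.81]
-20 [ 0.68  -0.075  0.106] cam [ 0.797 -0.075  0.215] bore [-0.6 -0.  -0.8] [ -9.1 -63.5  28.2] [2.26 2.55 2.54]
-30 [ 0.693 -0.075  0.101] cam [ 0.827 -0.075  0.188] bore [-0.73 -0.   -0.69] [ -6.8 -73.3  29.4] [2.45 2.8  2.98]
-40 [ 0.705 -0.075  0.094] cam [ 0.852 -0.075  0.157] bore [-0.83 -0.   -0.55] [ -4.3 -83.   30.5] [2.56 3.03 3.46]
```

Call:
move_arm --moves '[[[0.5,0,-0.5],[-1.5,-10.4,4.7],1],[[0,0,-0.5],[-1.5,-10.4,4.7],1],[[0,0,0],[-1.5,-10.4,4.7],1],[[0,0,0],[-1.5,-10.4,4.7],1],[[0,0,0],[-1.5,-10.4,4.7],1]]'

```text
clock: 18.77
position: [0.5686, -0.0462, 0.1189]
ee_rot: [0.986, 0.121, 0.078, -0.081]
ft_force: [-0.1, 1.0, 0.2]
grip_width: 0.999
```

```bash
python3 - <<'E'
from h import *
held()
T=R.from_euler('x',180,degrees=True)*R.from_euler('y',-20,degrees=True)
Q=R.from_quat(get_obs()['ee_rot']);print(np.degrees((Q.inv()*T).as_rotvec()).round(1),shift([.685,-.075,.13]))
E
```

```text
18.775 [ 0.569 -0.046  0.119] J [ 0.62  0.29 -0.57  1.82 -0.04  0.95 -1.23] V [-1.04  0.59  0.41 -1.01  1.51  1.44 -2.14] tilt 12.9
[[ 0.959  0.251  0.134]
 [ 0.226 -0.958  0.178]
 [ 0.173 -0.141 -0.975]]
bottom edge [ 0.5467 -0.048   0.0925]  top [ 0.5379 -0.0598  0.1568]
bottom edge [ 0.5965 -0.0363  0.1015]  top [ 0.5877 -0.048   0.1658]
[ -6.8 -28.8  15.5] [ 4.27869407  2.21216006 -0.01519397]
```

Call:
move_arm --moves '[[[1,0.5,0],[-1.7,-7.2,3.9],1],[[1,0.4,-0.1],[-1.7,-7.2,3.9],1],[[1,0.3,-0.3],[-1.7,-7.2,3.9],1],[[1,0.2,-0.3],[-1.7,-7.2,3.9],1],[[0.2,0.2,-0.2],[0,0,0],1]]'

```text
clock: 19.4
position: [0.6818, -0.0683, 0.1266]
ee_rot: [0.984, 0.003, -0.176, -0.004]
ft_force: [-0.2, -0.1, -0.8]
grip_width: 0.999
```

```bash
python3 - <<'E'
from h import *
held();a=camera("wrist")
cv2.imwrite("pics/w3.png",np.clip(a[:,:,::-1]*1.3,0,255).astype(np.uint8));np.save("w3.npy",a)
E
```

```text
19.4 [ 0.682 -0.068  0.127] J [ 0.22  0.85 -0.38  0.98  0.25  1.72 -1.66] V [ 0.04 -0.02  0.02 -0.15  0.02  0.06  0.09] tilt 20.3
[[ 0.938  0.004 -0.347]
 [ 0.007 -1.     0.007]
 [-0.347 -0.009 -0.938]]
bottom edge [ 0.6496 -0.0684  0.1145]  top [ 0.6725 -0.0688  0.1764]
bottom edge [ 0.6984 -0.068   0.0964]  top [ 0.7213 -0.0685  0.1583]
```

View pics/w3.png

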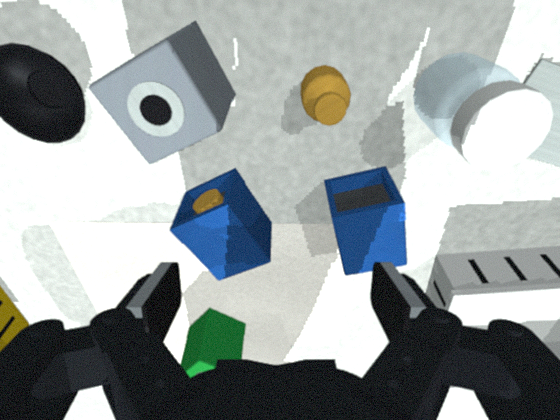

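The wrist view is clear. The left casting (at (208,200)) has the brass boss, and the right one (at (362,198)) has an empty dark recess, so the right one is the reject. Next I measure its lying pose.

```bash
python3 - <<'E'
from h import *
a=cv2.imread("pics/top1.png");i=camera_info("top")
m=cv2.inRange(cv2.cvtColor(a,cv2.COLOR_BGR2HSV),(100,100,30),(130,255,255))
for c in cv2.findContours(m,0,2)[0]:
    if cv2.contourArea(c)<200: continue
    P=cast(i,cv2.boxPoints(cv2.minAreaRect(c)),.052)
    for k in(0,1):
        e=P[k+1]-P[k];print(np.linalg.norm(e).round(3),np.degrees(np.arctan2(e[1],e[0])).round(1))
    print(P.mean(0).round(3))
    C=P.mean(0)
    if C[1]<-.08: print("shift to above",shift([C[0],C[1],.13]))
E
```

```text
0.053 -61.3
0.067 -152.5
[ 0.622 -0.028  0.052]
0.055 -73.8
0.065 -165.4
[ 0.627 -0.141  0.052]
shift to above [-2.0788107   2.82304395  0.70934859]
```

Call:
move_arm --moves '[[[-0.6,0.9,0.2],[0,6.7,0],1],[[-0.7,0.9,0.1],[0,6.7,0],1],[[-0.8,1,0],[0,6.7,0],1],[[0,0,0],[0,0,-7.5],1],[[0,0,0],[0,0,-7.5],1]]'

```text
clock: 20.08
position: [0.6264, -0.1426, 0.1395]
ee_rot: [0.991, 0.132, 0.004, 0.0]
ft_force: [-0.0, -0.0, 0.1]
grip_width: 0.999
```

```bash
python3 - <<'E'
from h import *
held();print(shift([.627,-.141,.012]))
i=camera_info("wrist");a=camera("wrist")
m=cv2.inRange(cv2.cvtColor(a,cv2.COLOR_RGB2HSV),(100,100,30),(130,255,255))
for c in cv2.findContours(m,0,2)[0]:
    if cv2.contourArea(c)>500: print(cv2.minAreaRect(c))
cv2.imwrite("pics/w4.png",a[:,:,::-1])
E
```

```text
20.075 [ 0.626 -0.143  0.139] J [ 0.52  0.47 -0.49  1.51  0.23  1.21 -1.31] V [ 0.12  0.05 -0.19 -0.03  0.09  0.02  0.98] tilt 0.5
[[ 0.965  0.262  0.009]
 [ 0.262 -0.965  0.001]
 [ 0.009  0.002 -1.   ]]
bottom edge [ 0.6015 -0.1494  0.1168]  top [ 0.6009 -0.1494  0.1828]
bottom edge [ 0.6517 -0.1358  0.1172]  top [ 0.6511 -0.1358  0.1832]
[-3.08296665e-03 -6.36580321e-02  5.09992829e+00]
((275.3838195800781, 203.8529052734375), (91.8462905883789, 71.102783203125), 88.56790161132812)
((128.13368225097656, 173.2011260986328), (94.21080017089844, 93.74915313720703), 73.49563598632812)
```

View pics/w4.png

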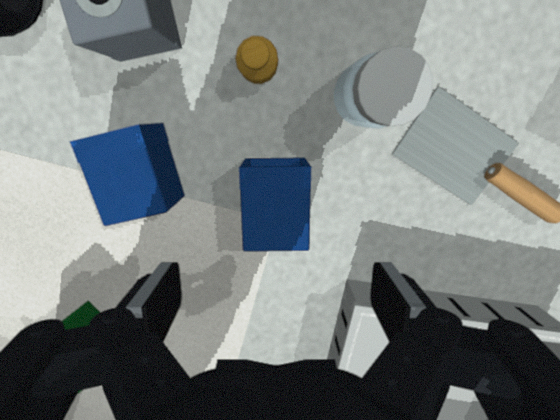

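The casting sits centred and square at (275,204), and the white basket's rim is behind it and clear of the fingers. Descend and grip.

Call:
move_arm --moves '[[[0,-0.06,1],[0,0.5,0],1],[[0,0,1],[0,0,0],1],[[0,0,1],[0,0,0],1],[[0,0,1],[0,0,0],1],[[0,0,1],[0,0,0],1]]'

```text
clock: 20.75
position: [0.6287, -0.1402, 0.0133]
ee_rot: [0.992, 0.129, 0.009, -0.001]
ft_force: [0.3, -0.6, 0.8]
grip_width: 1.003
```

Call:
move_arm --moves '[[[0,0,0],[0,0,0],0],[[0,0,0],[0,0,0],0],[[0,0,0],[0,0,0],0],[[0,0,0],[0,0,0],0],[[0,0,0],[0,0,0],0]]'

```text
clock: 21.38
position: [0.63, -0.1406, 0.0152]
ee_rot: [0.992, 0.129, 0.008, -0.0]
ft_force: [-3.2, -0.8, 8.1]
grip_width: 0.6
```

Call:
move_arm --moves '[[[0,0,-1],[0,0,0],0],[[0,0,-1],[0,0,0],0],[[0,0,-1],[0,0,0],0],[[0,0,-1],[0,0,0],0],[[0,0,-1],[0,0,0],0]]'

```text
clock: 22.0
position: [0.6271, -0.1406, 0.1394]
ee_rot: [0.992, 0.129, 0.008, -0.0]
ft_force: [1.3, 0.7, -2.8]
grip_width: 0.6
```

```bash
python3 -c "
from h import *
held();print(shift([.526,.344,.16]))"
```

```text
22.0 [ 0.627 -0.141  0.139] J [ 0.52  0.47 -0.49  1.52  0.23  1.2  -1.31] V [ 0.03 -0.19 -0.04 -0.19 -0.1   0.35  0.07] tilt 0.9
[[ 0.967  0.256  0.015]
 [ 0.256 -0.967  0.003]
 [ 0.015  0.001 -1.   ]]
bottom edge [ 0.6023 -0.1472  0.1165]  top [ 0.6014 -0.1474  0.1825]
bottom edge [ 0.6526 -0.1339  0.1173]  top [ 0.6516 -0.1341  0.1833]
[  1.06110709 -19.77238499  -0.8286525 ]
```

Call:
move_arm --moves '[[[0,-1,-0.2],[0,0,0],0],[[0,-1,-0.2],[0,0,0],0],[[0,-1,-0.2],[0,0,0],0],[[0,-1,-0.2],[0,0,0],0],[[0,-1,0],[0,0,0],0]]'

```text
clock: 22.62
position: [0.5947, -0.018, 0.1586]
ee_rot: [0.992, 0.129, 0.008, -0.0]
ft_force: [0.0, -0.0, -3.1]
grip_width: 0.6
```

Call:
move_arm --moves '[[[0.1,-1,0],[0,0,0],0],[[0.1,-1,0],[0,0,0],0],[[0.1,-1,0],[0,0,0],0],[[0.1,-1,0],[0,0,0],0],[[0.1,-1,0],[0,0,0],0]]'

```text
clock: 23.25
position: [0.5745, 0.1059, 0.1583]
ee_rot: [0.992, 0.129, 0.007, -0.0]
ft_force: [-0.4, 0.1, -3.1]
grip_width: 0.603
```

Call:
move_arm --moves '[[[0.1,-1,0],[0,0,0],0],[[0.1,-1,0],[0,0,0],0],[[0.1,-1,0],[0,0,0],0],[[0.1,-1,0],[0,0,0],0],[[0.1,-1,0],[0,0,0],0]]'

```text
clock: 23.88
position: [0.5544, 0.2298, 0.1583]
ee_rot: [0.992, 0.129, 0.007, -0.0]
ft_force: [0.4, 0.7, -3.4]
grip_width: 0.604
```

Call:
move_arm --moves '[[[0,-1,0],[0,0,0],0],[[0,-1,0],[0,0,0],0],[[0,-1,0],[0,0,0],0],[[0,-1,0],[0,0,0],0],[[0,0,0],[0,0,0],0]]'

```text
clock: 24.5
position: [0.5276, 0.328, 0.1582]
ee_rot: [0.991, 0.131, 0.007, -0.001]
ft_force: [-0.5, 0.4, -3.6]
grip_width: 0.602
```

```bash
python3 - <<'E'
from h import *
held();print(shift([.526,.344,.022]))
a=camera("top");cv2.imwrite("pics/top2.png",cv2.resize(a[130:330,60:340,::-1],(800,571)))
E
```

```text
24.5 [0.528 0.328 0.158] J [-0.11  0.45 -0.68  1.55  0.3   1.24 -2.14] V [ 0.04 -0.01  0.03  0.01  0.01  0.    0.03] tilt 0.8
[[ 0.966  0.26   0.014]
 [ 0.26  -0.966  0.004]
 [ 0.014 -0.    -1.   ]]
bottom edge [0.5028 0.3214 0.1354]  top [0.5019 0.3211 0.2013]
bottom edge [0.553  0.3349 0.1361]  top [0.5521 0.3346 0.2021]
[ 0.02689854 -0.63177327  5.45014734]
```

View pics/top2.png

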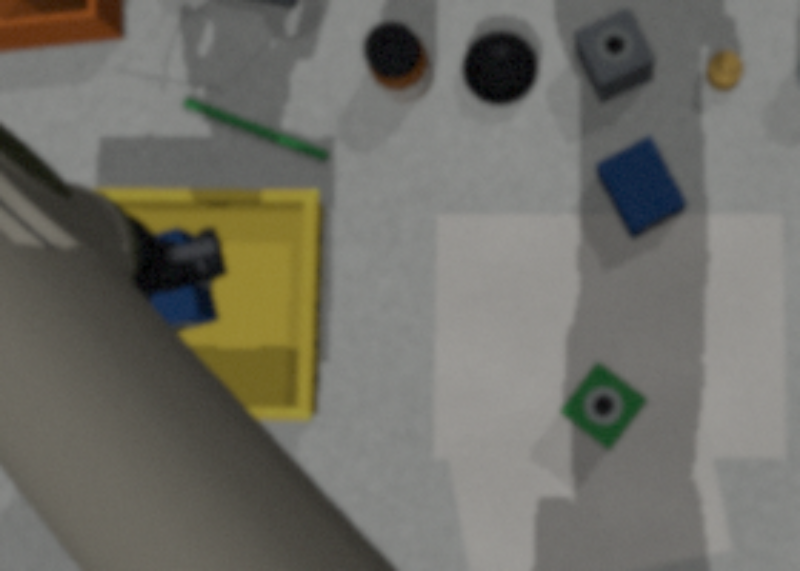

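The casting hangs over the basket's middle at crop (185,280), and the good one is undisturbed at (640,187). Lower, release, back off.

Call:
move_arm --moves '[[[0,-0.4,1],[0,0,0],0],[[0,0,1],[0,0,0],0],[[0,0,1],[0,0,0],0],[[0,0,1],[0,0,0],0],[[0,0,0.8],[0,0,0],0]]'

```text
clock: 25.18
position: [0.5292, 0.3338, 0.0371]
ee_rot: [0.992, 0.128, 0.007, 0.0]
ft_force: [-0.1, -0.4, -3.9]
grip_width: 0.597
```

Call:
move_arm --moves '[[[0,0,0.6],[0,0,0],0],[[0,0,0],[0,0,0],0.95],[[0,0,0],[0,0,0],0.95],[[0,0,0],[0,0,0],0.95],[[0,0,0],[0,0,0],0.95]]'

```text
clock: 25.8
position: [0.5296, 0.335, 0.0239]
ee_rot: [0.992, 0.129, 0.008, -0.001]
ft_force: [0.3, 0.5, 0.7]
grip_width: 0.956
```

Call:
move_arm --moves '[[[0,0,-1],[0,0,0],0.95],[[0,0,-1],[0,0,0],0.95],[[0,0,-1],[0,0,0],0.95],[[0,0,-1],[0,0,0],0.95],[[0,0,-1],[0,0,0],0.95]]'

```text
clock: 26.42
position: [0.5274, 0.3345, 0.1494]
ee_rot: [0.992, 0.129, 0.008, -0.0]
ft_force: [-0.2, 0.0, 0.6]
grip_width: 0.948
```

Call:
move_arm --moves '[[[0,0,-1],[0,0,0],0.95],[[-1,0,0],[0,0,0],0.95],[[-1,0,0],[0,0,0],0.95],[[-1,0,0],[0,0,0],0.95],[[-0.5,0,0],[0,0,0],0.95]]'

```text
clock: 27.05
position: [0.4416, 0.312, 0.1722]
ee_rot: [0.992, 0.129, 0.008, -0.0]
ft_force: [0.4, 0.3, -0.0]
grip_width: 0.946
```

```bash
python3 - <<'E'
from h import *
held();a=camera("top");b=camera("scene")
o=np.zeros((480,800,3),np.uint8);o[:300,:400]=cv2.resize(a[110:320,60:340,::-1],(400,300));o[:300,400:]=cv2.resize(b[50:290,190:510,::-1],(400,300))
w=camera("wrist");o[300:,:240]=cv2.resize(w[:,:,::-1],(240,180));cv2.imwrite("pics/end.png",np.clip(o*1.4,0,255).astype(np.uint8))
E
```

```text
27.05 [0.442 0.312 0.172] J [-0.06  0.26 -0.74  1.74  0.2   1.2  -2.16] V [ 0.06 -0.2  -0.05  0.21 -0.12 -0.07  0.01] tilt 0.9
[[ 0.966  0.256  0.016]
 [ 0.256 -0.967  0.002]
 [ 0.016  0.002 -1.   ]]
bottom edge [0.4168 0.3054 0.1493]  top [0.4158 0.3052 0.2153]
bottom edge [0.4671 0.3187 0.1502]  top [0.4661 0.3185 0.2161]
```

View pics/end.png

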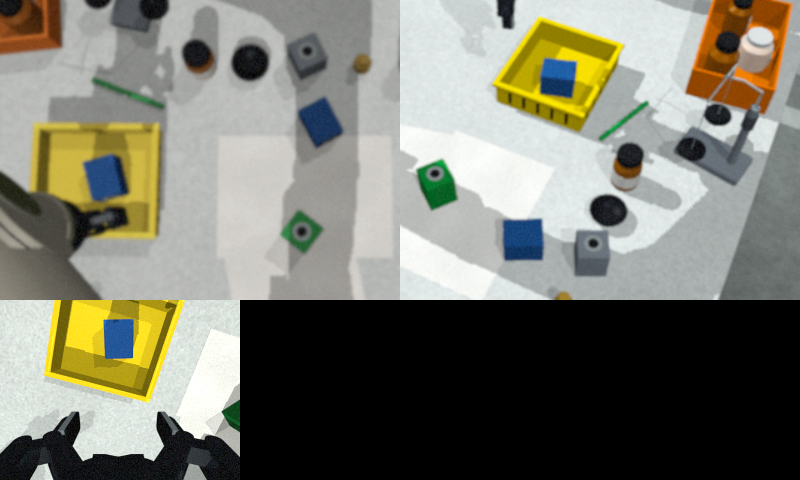

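The reject lies in the yellow basket (top view (105,177)). The good casting lies on the bench at (320,122), and the robot is clear of everything.

```bash
python3 -c "
from workcell import *
print(hand_in())"
```

```text
the job is handed in; nothing more can be done
None
```

I laid both blue castings on their sides with their undersides facing the far edge, then put the empty one in the yellow basket. The job is handed in, at about 27 s on the robot's clock.

- **Which was empty:** looking back from the far side with the wrist camera, I saw the brass boss in the left casting. The right casting's recess was empty, so that one went into the basket.
- **Last checks:** in the final pictures the reject lies in the basket and the good casting lies on the bench. Nothing else appears to have moved, and the robot touches nothing. The force readings I saw stayed under 10 N.
- **Good casting's angle:** after it was laid down, its underside pointed about 28° left of straight away, inside the 40° allowance. I did not measure it again after moving the reject, but it looked undisturbed.
- **What went wrong on the way:** my first try at tipping the second casting ran the wrist into a joint limit. I straightened up, turned it to a new heading and tipped it again without letting go.
- **What disagreed:** the arm only reached about 50° of tilt instead of the 65° I planned. I released both castings at that angle, and each fell flat the right way.

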